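# Square the gusset pack and squeeze it four clicks for tacking

### The arm

A 6-joint arm with a two-finger parallel gripper is mounted at the origin on the work surface; the furniture and walls round the work are solid. World frame = base frame: x ahead of the robot, y to its left, z up, the work surface at z = 0. Lengths are in m, angles in rad, forces in N, time in s.
With the tool pointing down it reaches from about 0.3 to 0.775 m from the base axis. Payload 14.6 kg.
Tool frame: the origin (TCP) lies midway between the tips of the shut fingers; the grasp point (between the pads) lies 19 mm behind it (grasp_offset is the distance from the TCP to the grasp point, in m); z points along the fingers, y is the line along which they close (so a half turn about z gives the same grasp; the last joint's range is limited). The gripper opens to 94 mm and grips with 3 to 60 N. Pads are 16 mm wide; open, the fingers measure 119 mm over their backs; the gripper's body (75 mm by 177 mm) begins 78 mm behind the grasp point.
Start: joints at [-1.259, 0.3, 1.521, -0, 1.321, -0.067], TCP at [0.203, -0.511, 0.205] pointing down, gripper open.
Joint ranges: [-3.03, 3.03], [-0.79, 2.21], [0.23, 2.52], [-1.04, 4.18], [0, 3.07], [-2.55, 2.55]. Speed limits (rad/s): [2.22, 2.22, 2.57, 3.14, 3.14, 3.14].

### API

Orientations are given as [roll, pitch, yaw] about the fixed x, y, z axes, in that order (R = Rz(yaw) Ry(pitch) Rx(roll)).
In Python, from station import * gives the robot as it stands. The module is installed in compiled form; this text tells all that it offers.
- The arm moves only by the tool send_rows, never from a script. Its argument "rows" is a list of rows, each an object of numbers: "dx", "dy", "dz": the shift along the tool's x, y, z in mm; "roll": the turn about the tool's z in degrees; "jaw": the closure, from -1 (fully open) to 1 (shut). In form: [{"dx": .., "dy": .., "dz": .., "roll": .., "jaw": ..}, ...]. A call has 1 to 12 rows; each row shifts and turns the commanded pose from where the row before left it, along the tool's axes as they then stand; what a row does not reach is not made up. A row lasts 1/12 s, in which the tool goes at most 41.7 mm and 7.16 degrees, less where a joint would pass 70% of its speed; a pose out of reach is approached as far as the arm can. A call is refused whole if a number of a shift passes 41.7 or a number of a turn 7.16, either way. A call with a gripper value outside its range is refused whole. The fingers move at their own pace and stop on an object; "force" is the grip in N (left out, the last holds). Time passes only in rows, so rows that do not move let the fingers close. It gives the time, the measured TCP pose, the force, the opening and the grip force at its end, in the units of the state.
- get_obs(): the state, without advancing time (a new reading comes with each control period).
- camera(name): name is "side" or "top" or "wrist"; returns a dict with "frame" (400x640x3 uint8, red, green, blue), "z_map" (400x640 float32, m along the optical axis (not along the pixel's ray), 0 where there is no reading), "camera_matrix" (3x3 intrinsics, pixels), "rvec" (rotation vector, rad) and "tvec" (3), from world to camera coordinates, as OpenCV has them. Camera axes: x right, y down, z forward; pixel columns grow to the right and rows downward; lengths in m; the calibration is good to about 2 mm. A picture is of the moment at which its call begins.
- hand_in(): hands the job in; it is judged then, once.
The state is a dict: "time_s": time; "qpos": joint angles; "joint_vel": joint speeds; "tau": joint torques, N m; "ee_pos": TCP position; "eef_rot": TCP orientation; "force": force on the tool from outside, world axes, zero at the start; "moment": the same for the moment, N m; "grip_width": finger opening in m; "grip_force": force on a finger pad.
Only numpy, scipy, OpenCV 4.12 (cv2) and the standard library are available. Lean on these libraries where they do the work, as an engineer would, in place of code of your own. Each camera call takes 0.05 s, during which the arm holds its last target. There are 200 camera calls.

### The job

Tap the three loose gusset plates in the green hand press until the whole pack is squared: every plate flat, with its long edge flush against the side fence and its far edge flush against the back fence. Then take the black lever grip and pull it towards you, feeling the clicks, until the fourth click and no further, so that the copper shoe squeezes the pack for tacking. The lever springs back if let go, so finish while still holding it there; leave the other tools on the bench where they lie.

Things in the scene. Friction and masses are not known exactly. Their poses are not given: they have to be found in the camera images.
- press: Green hand-lever tacking press, bolted down. Origin: at bench level below the shoe's axis; x points into the press (away from the operator in front), y to the left, z up; all 'press' numbers here are mm in this frame. Foot plate x -94..102, y -61..45, 16 high. Head over the table: x -20..102, y -27..27, z 117..175; column x 40..102, y -31..31; ram reaches up to z 194.
- table (a point): Centre of the copper table's top, press x -32, y -6, z 34. The table spans x -94..30, y -35..22, so a squared pack overhangs it by 16 at the front and 13 on the left, with 18 of free air between the overhang and the foot plate for a fingertip.
- corner (a point): Corner where the two steel fences meet, at table height: press x 30, y -35, z 34. Back fence: face at x 30, y -35..35. Side fence, on the right: face at y -35, x -104..32. Both rise to z 46. A squared plate has its origin at press x -40, y 0 and its x axis along press x; the squared pack spans x -110..30, y -35..35, z 34..49.
- plate_1: Lowest of three equal bare aluminium gusset plates, 140 x 70 x 5 mm, 130 g, two 10 mm holes near the front edge. Origin: centre of its underside; x along its 140 mm length. Each plate starts 6 to 20 mm short of both fences and a little turned; its front and left edges are free to be tapped; pushes of 5 to 15 N are ample.
- plate_2: Middle gusset plate, same size, lying on plate_1.
- plate_3: Top gusset plate, same size, lying on plate_2.
- pivot (a point): Lever pivot axis (along press y): press x 40, z 150, this point at y -53 in the lever's plane. The grip circles it at 150 mm radius; at rest the lever leans 0.20 rad back from upright, grip at press x 70, z 297.
- lever_grip (a point): Centre of the lever's black grip: a revolving sleeve 25 mm thick, 84 mm long, turning freely on its spindle along press y and standing out to the right of the lever (press y -64..-148, this point at y -106), free above and all round. Its z axis points from the pivot along the lever; its y axis is the press's y.
- lever (a joint): Lever angle, rad: 0 at rest, growing as the grip is pulled over the top towards the operator (press -x), stop at 1.30. Lean back = 0.20 - value. A return spring pulls back with about 6 N at the grip; the pull rises by some 2 to 4 N before each click and falls by 3 to 6 N in the 0.03 to 0.06 rad after it; the shoe's spring adds up to 2 N. The pawl clicks but does not lock: let go, and the lever flies back to 0.
- disc (a point): Centre of the dark index disc (91 mm, on the pivot axis, right of the head) with 7 click teeth, clamped at a setting of 0 to 0.20 rad that differs each time. Angle from its z axis to lever_grip's z axis, towards the operator: 0.25 minus setting at rest; clicks at 0.40, 0.58, 0.76, 0.94, 1.12.. The first click comes at lever value 0.15 plus setting, then one every 0.18; at the fourth: 0.94 to 1.12.
- shoe: Round copper shoe, 32 mm across, on a spring under the ram at press x 0, y 0. Underside at z 60 at rest; comes down 22 mm per rad of lever, meets a 15 mm pack at about 0.5 rad and presses it with about 6 to 14 N at the fourth click. Origin: the press origin at rest, descending with the shoe.
- tape_measure: Yellow tape measure, 35 x 75 x 64 mm, bystander on the right. Origin: centre of its underside.
- magnet_square: Red arrow-shaped welding magnet, 92 x 92 x 16 mm, bystander at the near left. Origin: centre of its underside.
- tri_square: Steel engineer's square, 166 x 106 x 16 mm, bystander on the right. Origin: centre of its underside.

How it is judged:
On the way, in this order (a step that is already met when the one before it is completed fails the run):
1. all three plates lie squared against both fences, the lever still at rest (x of plate_1 in the frame of press between -0.043 and -0.037 m and y of plate_1 in the frame of press between -0.003 and 0.003 m and angle between the x axis of each of plate_1, plate_2, plate_3 and the x axis of press, either way round below 0.035 rad and z of plate_1 in the frame of press below 0.036 m and x of plate_2 in the frame of press between -0.043 and -0.037 m and y of plate_2 in the frame of press between -0.003 and 0.003 m and z of plate_2 in the frame of press below 0.041 m and x of plate_3 in the frame of press between -0.043 and -0.037 m and y of plate_3 in the frame of press between -0.003 and 0.003 m and z of plate_3 in the frame of press below 0.046 m and value of joint lever below 0.1 rad), for 0.3 s.
2. the lever has been pulled to the fourth click (angle between the z axis of lever_grip and the z axis of disc, either way round between 0.945 and 1.12 rad), for 0.2 s.
At the end, for the whole second after the job is handed in: The fingers still hold the lever (over 1 N) at rest at the fourth click (lever to disc angle 0.945 to 1.12 rad), the copper shoe presses the top plate with more than 2 N, and all three plates lie flat within 3 mm of flush against both fences and within 0.035 rad of square (all of step 2 and contact force between the fingers and lever above 1 N and velocity of joint lever between -0.05 and 0.05 rad/s and contact force between shoe and plate_3 above 2 N and x of plate_1 in the frame of press between -0.043 and -0.037 m and y of plate_1 in the frame of press between -0.003 and 0.003 m and angle between the x axis of each of plate_1, plate_2, plate_3 and the x axis of press, either way round below 0.035 rad and z of plate_1 in the frame of press below 0.036 m and x of plate_2 in the frame of press between -0.043 and -0.037 m and y of plate_2 in the frame of press between -0.003 and 0.003 m and z of plate_2 in the frame of press below 0.041 m and x of plate_3 in the frame of press between -0.043 and -0.037 m and y of plate_3 in the frame of press between -0.003 and 0.003 m and z of plate_3 in the frame of press below 0.046 m); the arm keeps its last pose, push and grip.
It fails at once if the lever is pulled past the fourth notch to the fifth click (angle between the z axis of lever_grip and the z axis of disc, either way round above 1.135 rad).
It fails at once if a tool lying on the bench is moved more than 25 mm (distance of any of tape_measure, magnet_square, tri_square from where it was at the start of the episode above 0.025 m).
It also fails if it takes over 64 s, if anything falls off the work surface, if the arm or the gripper's body presses on something with over 40 N, if the wrist force passes 120 N, or if a joint passes its speed limit or range.

## Working session

There is one attempt and no reset: what is moved stays moved. The work goes in short steps, Python scripts to look and compute and a tool call to move; the robot and the scene stay as the last step left them, time stands still between calls to the robot, and variables do not carry over. Pictures are saved under pics/ and viewed, at most 10 in all, crops included, and the job is handed in when it is done.

Besides the shell and the picture viewer there is one more tool, called as name(argument=value, ...) on one line, values as JSON. send_rows: Moves the arm, as the interface text tells. Its arguments: {"type":"object","properties":{"rows":{"type":"array"},"force":{"type":"number"}},"required":["rows"]}

```bash
mkdir -p pics; cat > h.py <<'E'
from station import *
import numpy as np, cv2
def grab(n):
    c=camera(n); R=cv2.Rodrigues(np.array(c['rvec'],float))[0]; t=np.array(c['tvec'],float).reshape(3)
    return c['frame'],c['z_map'],np.array(c['camera_matrix'],float),R,t
def cloud(z,K,R,t):
    v,u=np.mgrid[:z.shape[0],:z.shape[1]]
    P=np.stack([(u-K[0,2])/K[0,0]*z,(v-K[1,2])/K[1,1]*z,z],-1)
    return (P-t)@R
def save(n,f): cv2.imwrite('pics/'+n+'.png',cv2.cvtColor(f,cv2.COLOR_RGB2BGR))
E
python3 - <<'E'
from h import *
o=get_obs()
for k in o: print(k,np.round(o[k],3))
fs=[]
for n in ('side','top'):
    f,z,K,R,t=grab(n); np.savez(n+'0.npz',f=f,z=z,K=K,R=R,t=t); fs.append(f); save(n+'0',f)
    print(n,np.round(-R.T@t,3),np.round(R[2],2),K[0,0])
E
```

```text
time_s 0.0
qpos [-1.259  0.3    1.522  0.     1.321 -0.067]
joint_vel [ 0.001 -0.     0.001  0.001  0.001  0.002]
tau [-1.0000e-03 -5.3181e+01 -3.5274e+01  7.1000e-02  2.4000e-02 -0.0000e+00]
ee_pos [ 0.203 -0.511  0.205]
eef_rot [-3.14  -0.     0.379]
force [0.222 0.532 0.685]
moment [ 0.016  0.004 -0.016]
grip_force 0.0
grip_width 0.094
side [ 0.249 -1.125  0.862] [ 0.21  0.82 -0.53] 507.3474914479753
top [ 0.322 -0.097  1.584] [ 0.12 -0.01 -0.99] 517.1764949569139
```

View pics/side0.png

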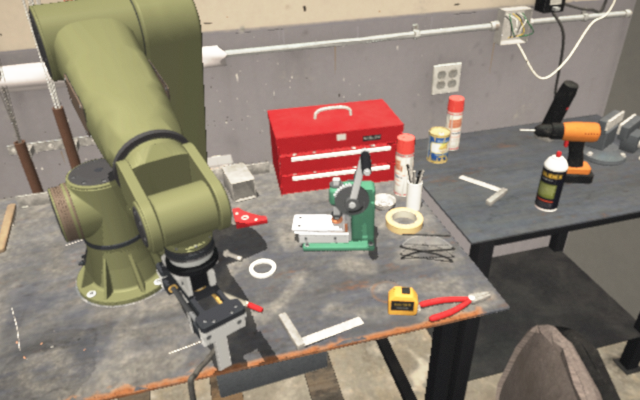

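View pics/top0.png

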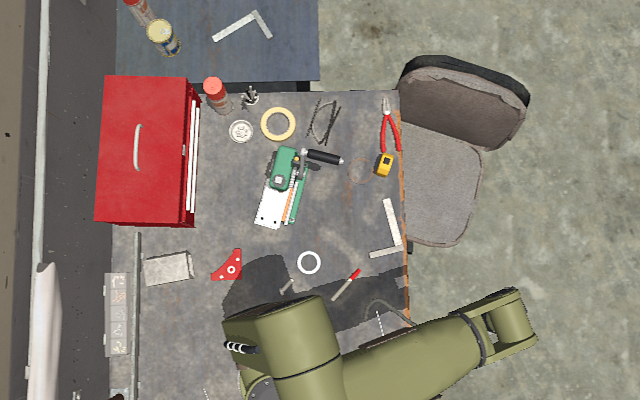

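```bash
python3 - <<'E'
from h import *
for n in ('top','side'):
    d=np.load(n+'0.npz'); f,z,K,R,t=[d[k] for k in 'fzKRt']
    P=cloud(z,K,R,t); hsv=cv2.cvtColor(f,cv2.COLOR_RGB2HSV)
    g=(hsv[...,0]>65)&(hsv[...,0]<95)&(hsv[...,1]>100)&(z>0)&(P[...,0]>.3)&(P[...,0]<.9)&(abs(P[...,1])<.5)
    print(n,g.sum())
    for lo,hi in ((.005,.03),(.155,.182)):
        m=g&(P[...,2]>lo)&(P[...,2]<hi)
        if m.sum()<10: continue
        q=P[m][:,:2]; r=cv2.minAreaRect((q*1000).astype(np.float32)); print(lo,m.sum(),np.round(r[0]),np.round(r[1]),r[2],np.median(P[m][:,2]))
    s=(hsv[...,1]<60)&(hsv[...,2]>140)&(P[...,2]>.035)&(P[...,2]<.06)&(P[...,0]>.35)&(P[...,0]<.8)&(abs(P[...,1])<.3)
    q=P[s]; r=cv2.minAreaRect((q[:,:2]*1000).astype(np.float32)); print('plate',s.sum(),r,np.median(q[:,2]))
d=np.load('top0.npz'); save('topc',cv2.resize(d['f'][130:250,230:390],(800,600),interpolation=cv2.INTER_CUBIC))
E
```

```text
top 255
0.005 73 [553. -64.] [ 33. 196.] 69.21736145019531 0.016195277704758475
0.155 167 [602. -26.] [ 54. 121.] 73.13678741455078 0.17202924631835245
plate 1129 ((607.193359375, 52.57453918457031), (386.4991455078125, 328.3970642089844), 87.54950714111328) 0.04884016367003148
side 0
plate 1248 ((583.5001220703125, 80.78353881835938), (358.4406433105469, 474.0164489746094), 82.87858581542969) 0.04798283659632106
```

View pics/topc.png

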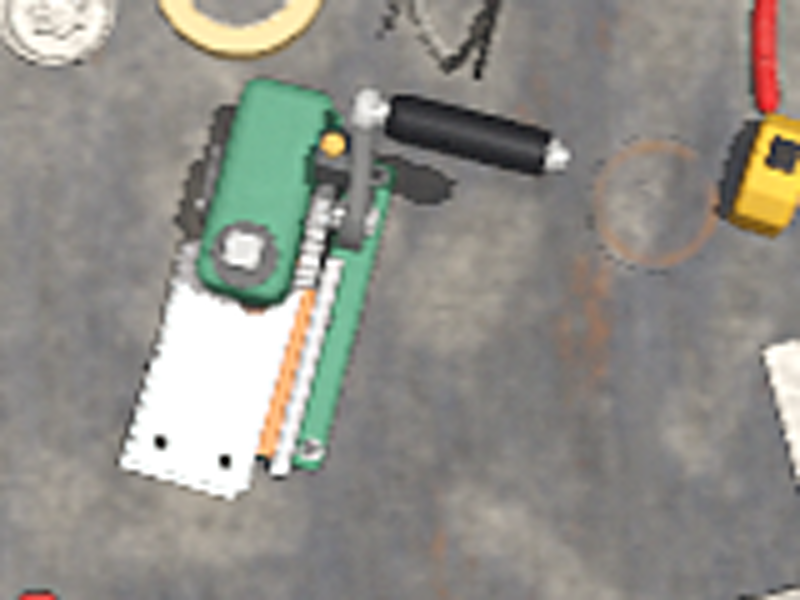

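send_rows(rows=[{"dx":0,"dy":0,"dz":-14,"roll":6.45,"jaw":1},{"dx":0,"dy":0,"dz":-14,"roll":6.45,"jaw":1},{"dx":0,"dy":0,"dz":-14,"roll":6.45,"jaw":1},{"dx":0,"dy":0,"dz":-14,"roll":6.45,"jaw":1},{"dx":0,"dy":0,"dz":-14,"roll":6.45,"jaw":1},{"dx":0,"dy":0,"dz":0,"roll":6.45,"jaw":1},{"dx":2,"dy":-36,"dz":0,"roll":0,"jaw":1},{"dx":2,"dy":-36,"dz":0,"roll":0,"jaw":1},{"dx":2,"dy":-36,"dz":0,"roll":0,"jaw":1},{"dx":2,"dy":-36,"dz":0,"roll":0,"jaw":1},{"dx":2,"dy":-36,"dz":0,"roll":0,"jaw":1},{"dx":2,"dy":-36,"dz":0,"roll":0,"jaw":1}])

```text
time_s: 1.1
ee_pos: [0.2781, -0.3062, 0.2752]
eef_rot: [-3.141, 0.0, -0.297]
force: [-0.2, -0.1, 0.2]
grip_width: 0.0178
grip_force: 0.0
```

send_rows(rows=[{"dx":2,"dy":-36,"dz":0,"roll":0,"jaw":0},{"dx":2,"dy":-36,"dz":0,"roll":0,"jaw":0},{"dx":2,"dy":-36,"dz":0,"roll":0,"jaw":0},{"dx":2,"dy":-36,"dz":0,"roll":0,"jaw":0},{"dx":2,"dy":-36,"dz":0,"roll":0,"jaw":0},{"dx":2,"dy":-36,"dz":0,"roll":0,"jaw":0},{"dx":2,"dy":-36,"dz":0,"roll":0,"jaw":0},{"dx":2,"dy":-36,"dz":0,"roll":0,"jaw":0},{"dx":2,"dy":-36,"dz":0,"roll":0,"jaw":0},{"dx":2,"dy":-36,"dz":0,"roll":0,"jaw":0},{"dx":0,"dy":0,"dz":0,"roll":0,"jaw":0}])

```text
time_s: 2.02
ee_pos: [0.4031, 0.0349, 0.2751]
eef_rot: [-3.141, 0.001, -0.292]
force: [0.5, -1.3, 0.0]
grip_width: 0.0468
grip_force: 0.0
```

```bash
python3 - <<'E'
from h import *
f,z,K,R,t=grab('wrist'); np.savez('w0.npz',f=f,z=z,K=K,R=R,t=t); save('w0',f)
print(np.round(-R.T@t,3),np.round(R,2),K[0,0]); o=get_obs(); print(o['ee_pos'],o['eef_rot'],o['qpos'],o['grip_width'])
E
```

```text
[0.475 0.014 0.454] [[-0.29 -0.96  0.  ]
 [-0.92  0.28  0.26]
 [-0.25  0.07 -0.97]] 312.9500130579015
[0.40253199 0.03272394 0.27499492] [ 3.14143908e+00  1.11941271e-03 -2.92075410e-01] [-9.74373168e-03 -8.49643675e-02  1.78501690e+00  1.65727309e-04
  1.44265800e+00  1.85310665e+00] 0.04714037474702046
```

View pics/w0.png

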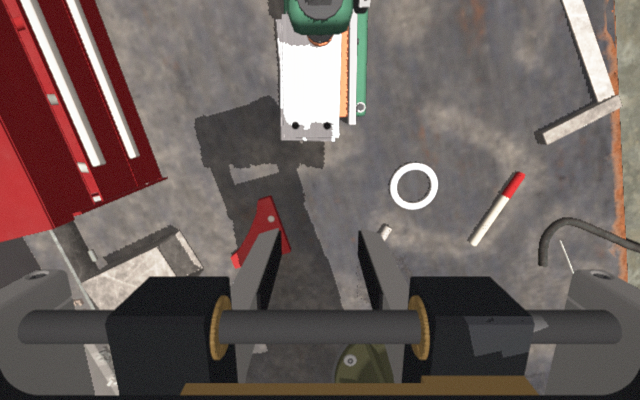

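```bash
python3 - <<'E'
from h import *
def fit(q,ax):  # robust line y=f(x)
    vx,vy,x0,y0=cv2.fitLine(q.astype(np.float32),cv2.DIST_HUBER,0,.01,.01).ravel(); return np.degrees(np.arctan2(vy,vx)),x0,y0
d=np.load('w0.npz'); f,z,K,R,t=[d[k] for k in 'fzKRt']
P=cloud(z,K,R,t); hsv=cv2.cvtColor(f,cv2.COLOR_RGB2HSV); H,S,V=[hsv[...,i].astype(int) for i in range(3)]
roi=np.zeros(z.shape,bool); roi[0:150,260:380]=1
print('row60',[(u,tuple(f[60,u]),round(float(P[60,u,2]),3)) for u in range(272,372,3)])
g=roi&(H>65)&(H<95)&(S>80)
ep=[];
for v in range(50,108,2):
    u=np.where(g[v])[0]; u=u[u>345]
    if len(u)>2: ep.append((u.max()+.5,v))
# ray onto z=.016
def ray(uv,zz):
    uv=np.array(uv,float); d=np.c_[(uv[:,0]-K[0,2])/K[0,0],(uv[:,1]-K[1,2])/K[1,1],np.ones(len(uv))]@R; c=-R.T@t
    return c+d*((zz-c[2])/d[:,2])[:,None]
q=ray(ep,.016); a=fit(q[:,:2],0); print('foot right edge',a)
# orange/copper band at z .034
c=roi&(H<20)&(S>70)&(V>150); 
print('orange',c.sum())
# white plate
for lo,hi in ((.033,.0365),(.042,.0475),(.0475,.052)):
    m=roi&(P[...,2]>lo)&(P[...,2]<hi)&(S<60); n,l,s,_=cv2.connectedComponentsWithStats(m.astype(np.uint8))
    for i in range(1,n):
        if s[i,4]>60:
            q=P[l==i]; r=cv2.minAreaRect((q[:,:2]*1000).astype(np.float32)); print(lo,s[i],np.round(r[0],1),np.round(r[1],1),round(r[2],1),q[:,2].mean())
E
```

```text
row60 [(272, (np.uint8(140), np.uint8(132), np.uint8(125)), 0.0), (275, (np.uint8(137), np.uint8(131), np.uint8(124)), -0.001), (278, (np.uint8(71), np.uint8(68), np.uint8(66)), -0.0), (281, (np.uint8(255), np.uint8(255), np.uint8(255)), 0.043), (284, (np.uint8(254), np.uint8(254), np.uint8(254)), 0.049), (287, (np.uint8(254), np.uint8(254), np.uint8(253)), 0.049), (290, (np.uint8(254), np.uint8(254), np.uint8(253)), 0.048), (293, (np.uint8(254), np.uint8(254), np.uint8(253)), 0.047), (296, (np.uint8(254), np.uint8(254), np.uint8(253)), 0.048), (299, (np.uint8(254), np.uint8(254), np.uint8(253)), 0.048), (302, (np.uint8(254), np.uint8(254), np.uint8(254)), 0.049), (305, (np.uint8(254), np.uint8(254), np.uint8(254)), 0.048), (308, (np.uint8(254), np.uint8(254), np.uint8(254)), 0.048), (311, (np.uint8(254), np.uint8(254), np.uint8(254)), 0.048), (314, (np.uint8(254), np.uint8(254), np.uint8(254)), 0.048), (317, (np.uint8(254), np.uint8(254), np.uint8(254)), 0.05), (320, (np.uint8(254), np.uint8(254), np.uint8(253)), 0.049), (323, (np.uint8(254), np.uint8(254), np.uint8(254)), 0.05), (3
[... 625 characters left out ...]
3), np.uint8(242), np.uint8(239)), 0.044), (359, (np.uint8(119), np.uint8(184), np.uint8(145)), 0.015), (362, (np.uint8(120), np.uint8(186), np.uint8(147)), 0.014), (365, (np.uint8(103), np.uint8(158), np.uint8(126)), 0.014), (368, (np.uint8(118), np.uint8(113), np.uint8(112)), -0.001), (371, (np.uint8(120), np.uint8(114), np.uint8(111)), -0.002)]
foot right edge (np.float32(-14.505296), np.float32(0.51373404), np.float32(-0.060657155))
orange 661
0.042 [349   7   9 118 832] [515.8 -40.9] [  9.2 131.7] 74.2 0.045189650585077394
0.042 [280  19  55 122 512] [515.8  16.1] [ 68.5 139.3] 72.3 0.04392201737762701
0.0475 [ 282   14   60  124 4922] [518.9  10.8] [ 69.9 139.3] 72.6 0.0485571239656559
```

send_rows(rows=[{"dx":0,"dy":-6,"dz":20,"roll":-1.1,"jaw":0},{"dz":36,"dx":0,"dy":0,"roll":0,"jaw":0},{"dz":36,"dx":0,"dy":0,"roll":0,"jaw":0},{"dz":36,"dx":0,"dy":0,"roll":0,"jaw":0},{"dz":36,"dx":0,"dy":0,"roll":0,"jaw":0},{"dz":36,"dx":0,"dy":0,"roll":0,"jaw":0},{"dz":30,"dx":0,"dy":0,"roll":0,"jaw":0},{"dz":20,"dx":0,"dy":0,"roll":0,"jaw":0},{"dz":0,"dx":10,"dy":0,"roll":0,"jaw":0},{"dz":0,"dx":10,"dy":0,"roll":0,"jaw":0},{"dz":0,"dx":5,"dy":0,"roll":0,"jaw":0}])

```text
time_s: 2.98
ee_pos: [0.4305, 0.0284, 0.027]
eef_rot: [-3.141, -0.002, -0.278]
force: [0.2, 0.3, -0.4]
grip_width: 0.0467
grip_force: 0.0
```

```bash
cat >> h.py <<'E'
PSI=np.radians(-15.6); O=np.array([.563,-.0129])
def press(p): c,s=np.cos(PSI),np.sin(PSI); d=np.asarray(p)[...,:2]-O; return np.stack([d[...,0]*c+d[...,1]*s,-d[...,0]*s+d[...,1]*c],-1)*1000
def st():
    o=get_obs(); F=np.array(o['force']); c,s=np.cos(PSI),np.sin(PSI)
    print('t',round(o['time_s'],2),'press',np.round(press(o['ee_pos']),1),'z',round(o['ee_pos'][2]*1000,1),'yaw-psi',round(np.degrees(o['eef_rot'][2]-PSI),2),'Fpress',np.round([F[0]*c+F[1]*s,-F[0]*s+F[1]*c,F[2]],1),'w',round(o['grip_width'],4),'q6',round(o['qpos'][5],2))
E
python3 - <<'E'
from h import *
st()
f,z,K,R,t=grab('wrist'); save('w1',f); np.savez('w1.npz',f=f,z=z,K=K,R=R,t=t)
E
```

```text
t 2.98 press [-138.7    4.2] z 27.0 yaw-psi -0.35 Fpress [ 0.1  0.3 -0.4] w 0.0467 q6 1.83
```

View pics/w1.png

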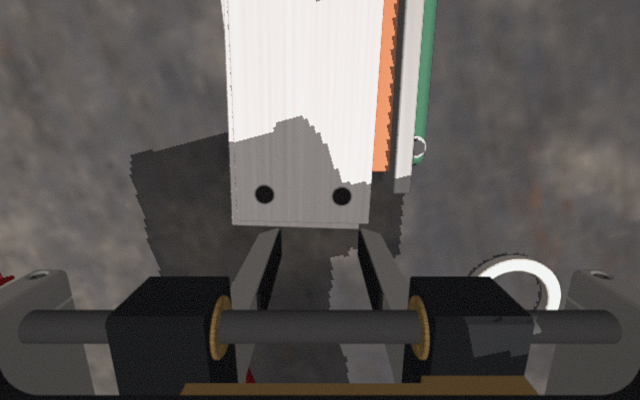

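```bash
cat >> h.py <<'E'
def scene(f,z,K,R,t,step=3):
    """plate/fence/foot edges along image rows -> press-frame (mm)"""
    c0=-R.T@t
    def ray(u,v,zz):
        d=np.array([(u-K[0,2])/K[0,0],(v-K[1,2])/K[1,1],1])@R; return c0+d*(zz-c0[2])/d[2]
    hsv=cv2.cvtColor(f,cv2.COLOR_RGB2HSV).astype(int); H,S=hsv[...,0],hsv[...,1]
    z5=cv2.medianBlur(z,5); P=cloud(z5,K,R,t); h=P[...,2]*1000; pp=press(P)
    ok=(pp[...,0]>-145)&(pp[...,0]<-30)
    out={}
    fe=ok&(S<60)&(h>41)&(h<52)&(pp[...,1]<-30)&(pp[...,1]>-52)
    pl=ok&(S<70)&(h>31)&(h<55)&(pp[...,1]>-33)&(pp[...,1]<75)
    L={'fenceR':[], 'fenceL':[], 'plateL':[], 'plateR':[]}
    for v in range(0,z.shape[0],step):
        a=np.where(fe[v])[0]; b=np.where(pl[v])[0]
        if len(a)>4: L['fenceR'].append(ray(a.max()+.5,v,.046)); L['fenceL'].append(ray(a.min()-.5,v,.046))
        if len(b)>20: L['plateL'].append(ray(b.min()-.5,v,.049)); L['plateR'].append(ray(b.max()+.5,v,.049))
    for k,q in L.items():
        if len(q)<5: continue
        q=press(np.array(q)); s,i=np.polyfit(q[:,0],q[:,1],1); r=abs(q[:,1]-s*q[:,0]-i)
        g=r<=np.percentile(r,70); s,i=np.polyfit(q[g,0],q[g,1],1)
        print(k,len(q),'slope deg',round(np.degrees(np.arctan(s)),2),'y at -60: %.1f'%(s*-60+i),'x %.0f..%.0f'%(q[:,0].min(),q[:,0].max()))
    cols=np.where(pl.sum(0)>20)[0]; F=[]
    for u in cols[3:-3:step]:
        F.append(ray(u,np.where(pl[:,u])[0].max()+.5,.049))
    q=press(np.array(F)); s,i=np.polyfit(q[:,1],q[:,0],1); print('front slope',round(np.degrees(np.arctan(s)),2),'x at y0 %.1f'%i)
E
python3 - <<'E'
from h import *
d=np.load('w1.npz'); scene(*[d[k] for k in 'fzKRt'])
E
```

```text
fenceR 51 slope deg -0.38 y at -60: -43.2 x -103..-31
fenceL 51 slope deg -0.36 y at -60: -33.6 x -103..-31
plateL 69 slope deg -2.31 y at -60: 48.5 x -132..-30
plateR 69 slope deg -1.16 y at -60: -23.1 x -132..-31
front slope 5.91 x at y0 -126.0
```

send_rows(rows=[{"dx":0,"dy":-2,"dz":3,"roll":0,"jaw":0},{"dx":3,"dy":0,"dz":0,"roll":0,"jaw":0},{"dx":3,"dy":0,"dz":0,"roll":0,"jaw":0},{"dx":3,"dy":0,"dz":0,"roll":0,"jaw":0},{"dx":3,"dy":0,"dz":0,"roll":0,"jaw":0},{"dx":2,"dy":0,"dz":0,"roll":0,"jaw":0},{"dx":2,"dy":0,"dz":0,"roll":0,"jaw":0},{"dx":0,"dy":0,"dz":0,"roll":0,"jaw":0}])

```text
time_s: 3.7
ee_pos: [0.4443, 0.0269, 0.0225]
eef_rot: [3.142, -0.0, -0.277]
force: [0.3, -1.1, 0.0]
grip_width: 0.047
grip_force: 0.1
```

```bash
python3 - <<'E'
from h import *
st()
f,z,K,R,t=grab('wrist'); scene(f,z,K,R,t)
E
```

```text
t 3.7 press [-125.     6.4] z 22.5 yaw-psi -0.3 Fpress [ 0.6 -1.   0. ] w 0.047 q6 1.83
fenceR 50 slope deg -0.38 y at -60: -43.1 x -103..-31
fenceL 50 slope deg -0.19 y at -60: -33.4 x -103..-31
plateL 61 slope deg -2.39 y at -60: 48.6 x -118..-30
plateR 61 slope deg -1.64 y at -60: -23.0 x -118..-30
front slope 4.68 x at y0 -117.4
```

send_rows(rows=[{"dx":2,"dy":0,"dz":0,"roll":0,"jaw":0},{"dx":2,"dy":0,"dz":0,"roll":0,"jaw":0},{"dx":1,"dy":0,"dz":0,"roll":0,"jaw":0},{"dx":1,"dy":0,"dz":0,"roll":0,"jaw":0}])

```text
time_s: 4.08
ee_pos: [0.4491, 0.0255, 0.0222]
eef_rot: [3.141, 0.002, -0.277]
force: [-10.1, 5.4, 4.4]
grip_width: 0.0469
grip_force: 5.5
```

send_rows(rows=[{"dx":1,"dy":0,"dz":0,"roll":0,"jaw":0},{"dx":0,"dy":0,"dz":0,"roll":0,"jaw":0}])

```text
time_s: 4.25
ee_pos: [0.4493, 0.0255, 0.022]
eef_rot: [3.141, 0.004, -0.277]
force: [-10.8, 4.9, 4.8]
grip_width: 0.047
grip_force: 5.8
```

```bash
python3 - <<'E'
from h import *
st()
f,z,K,R,t=grab('wrist'); scene(f,z,K,R,t)
E
```

```text
t 4.25 press [-119.8    6.4] z 22.0 yaw-psi -0.26 Fpress [-11.7   1.8   4.8] w 0.047 q6 1.82
fenceR 49 slope deg -0.36 y at -60: -43.2 x -102..-31
fenceL 49 slope deg -0.27 y at -60: -33.5 x -102..-31
plateL 57 slope deg -2.27 y at -60: 48.7 x -112..-30
plateR 57 slope deg -0.78 y at -60: -24.0 x -113..-30
front slope 4.54 x at y0 -112.5
```

send_rows(rows=[{"dx":-14,"dy":0,"dz":-2,"roll":0,"jaw":1},{"dx":0,"dy":-24,"dz":0,"roll":0,"jaw":1},{"dx":0,"dy":-24,"dz":0,"roll":0,"jaw":1},{"dx":0,"dy":-24,"dz":0,"roll":0,"jaw":1},{"dx":24,"dy":0,"dz":0,"roll":0,"jaw":1},{"dx":24,"dy":0,"dz":0,"roll":0,"jaw":1},{"dx":22,"dy":0,"dz":0,"roll":0,"jaw":1},{"dx":0,"dy":3,"dz":0,"roll":0,"jaw":1},{"dx":0,"dy":4,"dz":0,"roll":0,"jaw":1},{"dx":0,"dy":0,"dz":0,"roll":0,"jaw":1}])

```text
time_s: 5.13
ee_pos: [0.5216, 0.0717, 0.0241]
eef_rot: [3.141, 0.001, -0.278]
force: [0.0, -0.3, -0.3]
grip_width: 0.0004
grip_force: 0.0
```

```bash
python3 - <<'E'
from h import *
st()
E
```

```text
t 5.13 press [-62.6  70.3] z 24.1 yaw-psi -0.32 Fpress [ 0.1 -0.3 -0.3] w 0.0004 q6 1.92
```

send_rows(rows=[{"dx":0,"dy":3,"dz":0,"roll":0,"jaw":1},{"dx":0,"dy":3,"dz":0,"roll":0,"jaw":1},{"dx":0,"dy":3,"dz":0,"roll":0,"jaw":1},{"dx":0,"dy":3,"dz":0,"roll":0,"jaw":1},{"dx":0,"dy":2,"dz":0,"roll":0,"jaw":1},{"dx":0,"dy":2,"dz":0,"roll":0,"jaw":1}])

```text
time_s: 5.63
ee_pos: [0.518, 0.0568, 0.0246]
eef_rot: [-3.141, 0.0, -0.278]
force: [-1.1, 2.9, 1.5]
grip_width: 0.0006
grip_force: 1.3
```

send_rows(rows=[{"dx":0,"dy":2,"dz":0,"roll":0,"jaw":1},{"dx":0,"dy":1,"dz":0,"roll":0,"jaw":1},{"dx":0,"dy":0,"dz":0,"roll":0,"jaw":1}])

```text
time_s: 5.88
ee_pos: [0.5172, 0.0537, 0.0244]
eef_rot: [3.142, 0.0, -0.278]
force: [0.5, 0.7, -0.2]
grip_width: 0.0005
grip_force: 0.3
```

```bash
python3 - <<'E'
from h import *
st()
f,z,K,R,t=grab('wrist'); scene(f,z,K,R,t); save('w2',f)
E
```

```text
t 5.88 press [-62.   51.8] z 24.4 yaw-psi -0.3 Fpress [ 0.3  0.8 -0.2] w 0.0005 q6 1.88
fenceR 8 slope deg 35.14 y at -60: -21.4 x -93..-80
fenceL 8 slope deg -0.32 y at -60: -31.4 x -93..-80
plateL 35 slope deg 45.85 y at -60: 28.2 x -91..-31
plateR 35 slope deg 32.29 y at -60: -17.5 x -91..-31
front slope 25.01 x at y0 -82.6
```

View pics/w2.png

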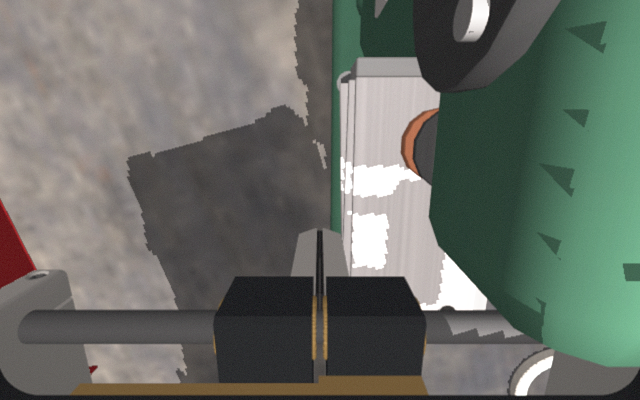

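send_rows(rows=[{"dx":0,"dy":1.5,"dz":0,"roll":0,"jaw":1},{"dx":0,"dy":1,"dz":0,"roll":0,"jaw":1},{"dx":0,"dy":0,"dz":0,"roll":0,"jaw":1}])

```text
time_s: 6.18
ee_pos: [0.5165, 0.0514, 0.0244]
eef_rot: [-3.142, 0.0, -0.277]
force: [0.1, 1.1, 0.1]
grip_width: 0.0007
grip_force: 1.0
```

send_rows(rows=[{"dx":0,"dy":1,"dz":0,"roll":0,"jaw":1},{"dx":0,"dy":0.5,"dz":0,"roll":0,"jaw":1},{"dx":0,"dy":0,"dz":0,"roll":0,"jaw":1}])

```text
time_s: 6.43
ee_pos: [0.5164, 0.0501, 0.0245]
eef_rot: [-3.141, -0.0, -0.277]
force: [0.9, 3.1, -1.2]
grip_width: 0.0006
grip_force: 2.1
```

send_rows(rows=[{"dx":0,"dy":1,"dz":0,"roll":0,"jaw":1},{"dx":0,"dy":0,"dz":0,"roll":0,"jaw":1}])

```text
time_s: 6.6
ee_pos: [0.5165, 0.0493, 0.0246]
eef_rot: [-3.141, -0.001, -0.277]
force: [4.4, 5.7, -1.5]
grip_width: 0.0005
grip_force: 3.1
```

send_rows(rows=[{"dx":0,"dy":1,"dz":0,"roll":0,"jaw":1},{"dx":0,"dy":0,"dz":0,"roll":0,"jaw":1},{"dx":0,"dy":0,"dz":0,"roll":0,"jaw":1}])

```text
time_s: 6.85
ee_pos: [0.5166, 0.049, 0.0248]
eef_rot: [-3.14, -0.002, -0.277]
force: [6.5, 11.6, -2.2]
grip_width: 0.0005
grip_force: 6.2
```

```bash
python3 - <<'E'
from h import *
st()
E
```

```text
t 6.85 press [-61.3  47.2] z 24.8 yaw-psi -0.3 Fpress [ 3.1 12.9 -2.2] w 0.0005 q6 1.87
```

send_rows(rows=[{"dx":0,"dy":-18,"dz":0,"roll":0,"jaw":1},{"dx":-26,"dy":0,"dz":0,"roll":0,"jaw":1},{"dx":-26,"dy":0,"dz":0,"roll":0,"jaw":1},{"dx":-22,"dy":0,"dz":0,"roll":0,"jaw":0},{"dx":0,"dy":32,"dz":0,"roll":0,"jaw":0},{"dx":0,"dy":30,"dz":0,"roll":0,"jaw":0},{"dx":0,"dy":0,"dz":0,"roll":0,"jaw":0}])

```text
time_s: 7.43
ee_pos: [0.4311, 0.0232, 0.0244]
eef_rot: [3.141, 0.0, -0.279]
force: [-0.7, 0.5, 0.3]
grip_width: 0.0235
grip_force: 0.0
```

```bash
python3 - <<'E'
from h import *
st()
f,z,K,R,t=grab('wrist'); scene(f,z,K,R,t); save('w3',f)
E
```

```text
t 7.43 press [-136.8   -0.7] z 24.4 yaw-psi -0.36 Fpress [-0.8  0.2  0.3] w 0.0235 q6 1.82
fenceR 57 slope deg -0.36 y at -60: -43.3 x -110..-30
fenceL 57 slope deg -0.04 y at -60: -30.5 x -110..-30
plateL 62 slope deg -0.3 y at -60: 35.0 x -129..-30
plateR 62 slope deg -0.02 y at -60: -32.9 x -129..-30
front slope 4.77 x at y0 -115.8
```

View pics/w3.png

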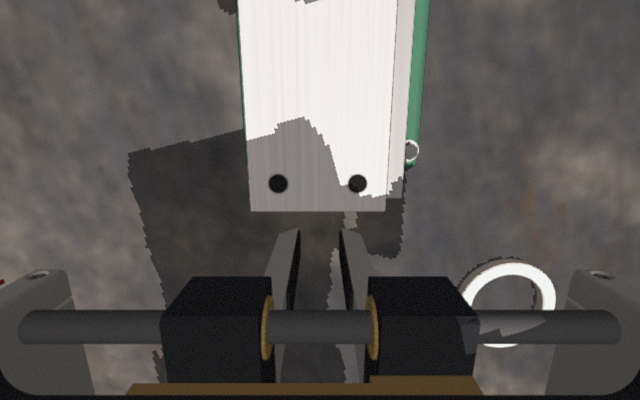

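send_rows(rows=[{"dx":5,"dy":0,"dz":0,"roll":0,"jaw":0},{"dx":4,"dy":0,"dz":0,"roll":0,"jaw":0},{"dx":3,"dy":0,"dz":0,"roll":0,"jaw":0},{"dx":2,"dy":0,"dz":0,"roll":0,"jaw":0},{"dx":2,"dy":0,"dz":0,"roll":0,"jaw":0},{"dx":1,"dy":0,"dz":0,"roll":0,"jaw":0},{"dx":0,"dy":0,"dz":0,"roll":0,"jaw":0}])

```text
time_s: 8.07
ee_pos: [0.4488, 0.0216, 0.0243]
eef_rot: [3.142, 0.001, -0.277]
force: [0.6, 1.2, 0.1]
grip_width: 0.0469
grip_force: 0.1
```

send_rows(rows=[{"dx":1,"dy":0,"dz":0,"roll":0,"jaw":0},{"dx":1,"dy":0,"dz":0,"roll":0,"jaw":0},{"dx":0,"dy":0,"dz":0,"roll":0,"jaw":0}])

```text
time_s: 8.32
ee_pos: [0.4494, 0.0213, 0.0241]
eef_rot: [3.141, 0.003, -0.277]
force: [-9.7, 4.3, 5.6]
grip_width: 0.0471
grip_force: 4.9
```

```bash
python3 - <<'E'
from h import *
st()
f,z,K,R,t=grab('wrist'); scene(f,z,K,R,t); save('w4',f)
E
```

```text
t 8.32 press [-118.6    2.4] z 24.1 yaw-psi -0.29 Fpress [-10.5   1.5   5.6] w 0.0471 q6 1.81
fenceR 54 slope deg -0.34 y at -60: -43.2 x -112..-31
fenceL 54 slope deg 0.02 y at -60: -30.5 x -112..-31
plateL 55 slope deg -0.57 y at -60: 35.1 x -112..-31
plateR 55 slope deg 0.04 y at -60: -32.9 x -113..-31
front slope -2.11 x at y0 -111.4
```

send_rows(rows=[{"dx":-14,"dy":0,"dz":0,"roll":0,"jaw":1},{"dx":0,"dy":-20,"dz":0,"roll":0,"jaw":1},{"dx":0,"dy":-22,"dz":0,"roll":0,"jaw":1},{"dx":0,"dy":-22,"dz":0,"roll":0,"jaw":1},{"dx":24,"dy":0,"dz":0,"roll":0,"jaw":1},{"dx":24,"dy":0,"dz":0,"roll":0,"jaw":1},{"dx":22,"dy":0,"dz":0,"roll":0,"jaw":1},{"dx":0,"dy":5,"dz":0,"roll":0,"jaw":1},{"dx":0,"dy":5,"dz":0,"roll":0,"jaw":1},{"dx":0,"dy":4,"dz":0,"roll":0,"jaw":1},{"dx":0,"dy":2,"dz":0,"roll":0,"jaw":1},{"dx":0,"dy":0,"dz":0,"roll":0,"jaw":1}])

```text
time_s: 9.37
ee_pos: [0.517, 0.0514, 0.0246]
eef_rot: [3.141, 0.0, -0.278]
force: [0.4, -0.0, 0.7]
grip_width: 0.0003
grip_force: 0.0
```

```bash
python3 - <<'E'
from h import *
st()
E
```

```text
t 9.37 press [-61.6  49.6] z 24.6 yaw-psi -0.32 Fpress [0.4 0.1 0.7] w 0.0003 q6 1.88
```

send_rows(rows=[{"dx":0,"dy":1.5,"dz":0,"roll":0,"jaw":1},{"dx":0,"dy":1,"dz":0,"roll":0,"jaw":1},{"dx":0,"dy":1,"dz":0,"roll":0,"jaw":1},{"dx":0,"dy":0,"dz":0,"roll":0,"jaw":1},{"dx":0,"dy":0,"dz":0,"roll":0,"jaw":1}])

```text
time_s: 9.78
ee_pos: [0.5168, 0.049, 0.0246]
eef_rot: [-3.141, -0.0, -0.277]
force: [-0.3, 5.2, 1.5]
grip_width: 0.0004
grip_force: 2.5
```

```bash
python3 - <<'E'
from h import *
st()
E
```

```text
t 9.78 press [-61.1  47.2] z 24.6 yaw-psi -0.29 Fpress [-1.7  5.   1.5] w 0.0004 q6 1.87
```

send_rows(rows=[{"dx":0,"dy":-20,"dz":0,"roll":0,"jaw":1},{"dx":-36,"dy":0,"dz":0,"roll":0,"jaw":1},{"dx":-36,"dy":0,"dz":0,"roll":0,"jaw":1},{"dx":0,"dy":0,"dz":-40,"roll":-7,"jaw":0},{"dx":0,"dy":0,"dz":-40,"roll":-7,"jaw":0},{"dx":0,"dy":0,"dz":-40,"roll":-7,"jaw":0},{"dx":0,"dy":0,"dz":-40,"roll":-7,"jaw":0},{"dx":0,"dy":0,"dz":-40,"roll":-7,"jaw":0},{"dx":0,"dy":0,"dz":-40,"roll":-7,"jaw":0},{"dx":0,"dy":0,"dz":-40,"roll":-7,"jaw":0},{"dx":0,"dy":0,"dz":-40,"roll":-7,"jaw":0},{"dx":0,"dy":0,"dz":-20,"roll":-7,"jaw":0}])

```text
time_s: 10.78
ee_pos: [0.4531, 0.0874, 0.3694]
eef_rot: [3.138, -0.004, 0.828]
force: [-1.4, 0.2, -0.1]
grip_width: 0.0472
grip_force: 0.0
```

send_rows(rows=[{"dx":0,"dy":0,"dz":0,"roll":-7,"jaw":0},{"dx":0,"dy":0,"dz":0,"roll":-7,"jaw":0},{"dx":0,"dy":0,"dz":0,"roll":-7,"jaw":0},{"dx":0,"dy":0,"dz":0,"roll":-6,"jaw":0},{"dx":0,"dy":0,"dz":0,"roll":0,"jaw":0}])

```text
time_s: 11.2
ee_pos: [0.4528, 0.0874, 0.3645]
eef_rot: [-3.142, -0.0, 1.299]
force: [-0.7, 0.7, -0.2]
grip_width: 0.0471
grip_force: 0.0
```

```bash
python3 - <<'E'
from h import *
st()
d=np.load('top0.npz')
for n,(f,z,K,R,t) in (('top',[d[k] for k in 'fzKRt']),('side',[np.load('side0.npz')[k] for k in 'fzKRt'])):
    P=cloud(z,K,R,t); q=press(P); h=P[...,2]*1000
    m=(f.max(2)<75)&(h>270)&(h<320)&(q[...,1]<-55)&(q[...,1]>-165)&(q[...,0]>30)&(q[...,0]<115)
    a=np.c_[q[m],h[m]]; print(n,m.sum(),np.round(np.percentile(a,[2,50,98],axis=0),1).tolist())
    if m.sum()>10:
        s,i=np.polyfit(a[:,1],a[:,0],1); print('axis slope',np.degrees(np.arctan(s)), 'x at -106',s*-106+i)
f,z,K,R,t=grab('top'); save('t2',cv2.resize(f[120:240,220:380],(800,600),interpolation=cv2.INTER_CUBIC)); np.savez('t2.npz',f=f,z=z,K=K,R=R,t=t)
E
```

```text
t 11.2 press [-133.1   66.9] z 364.5 yaw-psi 90.0 Fpress [-0.9  0.4 -0.2] w 0.0471 q6 0.38
top 255 [[59.0, -147.4, 297.2], [66.9, -106.6, 307.2], [82.1, -68.7, 314.0]]
axis slope 0.4304898188783351 x at -106 69.13824797871769
side 136 [[59.0, -147.5, 301.2], [67.8, -113.3, 308.0], [78.2, -75.0, 310.5]]
axis slope -0.4809643321808158 x at -106 67.89742864436005
```

View pics/t2.png

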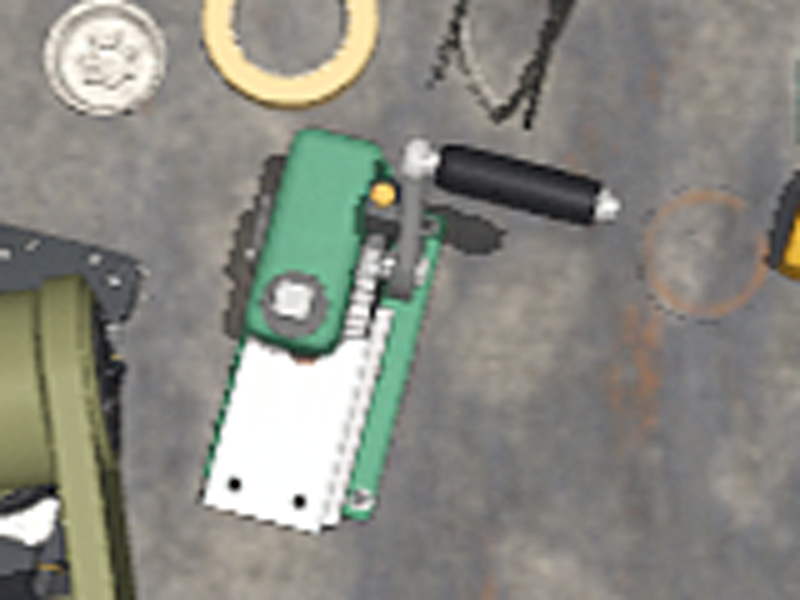

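send_rows(rows=[{"dx":-25,"dy":29,"dz":0,"roll":0,"jaw":-0.3},{"dx":-25,"dy":29,"dz":0,"roll":0,"jaw":-0.3},{"dx":-25,"dy":29,"dz":0,"roll":0,"jaw":-0.3},{"dx":-25,"dy":29,"dz":0,"roll":0,"jaw":-0.3},{"dx":-25,"dy":29,"dz":0,"roll":0,"jaw":-0.3},{"dx":-24,"dy":29,"dz":0,"roll":0,"jaw":-0.3},{"dx":-24,"dy":29,"dz":0,"roll":0,"jaw":-0.3},{"dx":0,"dy":0,"dz":0,"roll":0,"jaw":-0.3},{"dx":0,"dy":0,"dz":0,"roll":0,"jaw":-0.3}])

```text
time_s: 12.0
ee_pos: [0.6012, -0.136, 0.3628]
eef_rot: [-3.139, -0.0, 1.288]
force: [0.3, 0.4, -0.2]
grip_width: 0.061
grip_force: 0.0
```

```bash
python3 - <<'E'
from h import *
st()
f,z,K,R,t=grab('wrist'); save('w5',f)
P=cloud(z,K,R,t); q=press(P); h=P[...,2]*1000
m=(f.max(2)<75)&(h>285)&(h<320)&(q[...,1]<-55)&(q[...,1]>-165)&(q[...,0]>30)&(q[...,0]<115)
a=np.c_[q[m],h[m]]; print(m.sum(),np.round(np.percentile(a,[2,50,98],axis=0),1).tolist())
E
```

```text
t 12.0 press [  69.9 -108.3] z 362.8 yaw-psi 89.38 Fpress [ 0.1  0.5 -0.2] w 0.061 q6 0.0
2922 [[57.9, -144.5, 299.2], [69.3, -102.4, 306.9], [80.6, -65.5, 309.5]]
```

View pics/w5.png

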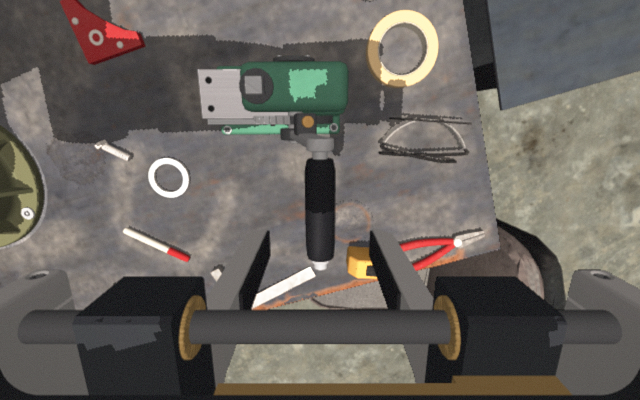

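send_rows(force=25, rows=[{"dx":1,"dy":0,"dz":30,"roll":0,"jaw":-0.3},{"dx":1,"dy":0,"dz":30,"roll":0,"jaw":-0.3},{"dx":0,"dy":0,"dz":25,"roll":0,"jaw":-0.3},{"dx":0,"dy":0,"dz":0,"roll":0,"jaw":-0.3},{"dx":0,"dy":0,"dz":0,"roll":0,"jaw":1},{"dx":0,"dy":0,"dz":0,"roll":0,"jaw":1},{"dx":0,"dy":0,"dz":0,"roll":0,"jaw":1},{"dx":0,"dy":0,"dz":0,"roll":0,"jaw":1},{"dx":0,"dy":0,"dz":0,"roll":0,"jaw":1}])

```text
time_s: 12.8
ee_pos: [0.6016, -0.1327, 0.2805]
eef_rot: [3.14, -0.0, 1.293]
force: [-0.3, 0.2, 0.2]
grip_width: 0.0312
grip_force: 0.0
```

```bash
python3 - <<'E'
from h import *
st()
E
```

```text
t 12.8 press [  69.4 -105.1] z 280.5 yaw-psi 89.7 Fpress [-0.4  0.1  0.2] w 0.0312 q6 0.0
```

send_rows(rows=[{"dx":0,"dy":0,"dz":0,"roll":0,"jaw":1},{"dx":0,"dy":0,"dz":0,"roll":0,"jaw":1},{"dx":0,"dy":0,"dz":0,"roll":0,"jaw":1}])

```text
time_s: 13.05
ee_pos: [0.602, -0.133, 0.28]
eef_rot: [3.139, -0.0, 1.293]
force: [5.4, -0.9, 1.8]
grip_width: 0.0242
grip_force: 25.0
```

```bash
python3 - <<'E'
from h import *
st()
o=get_obs(); p=press(o['ee_pos']); x,z=p[0],o['ee_pos'][2]*1000+19
print('grip est',x,z)
# arc: commands per step of 0.03 rad, tool dy=press dx, dz=-dz
v=np.arange(0,1.2,.1); X=40+150*np.sin(.2-v); Z=150+150*np.cos(.2-v)
for a,dx,dz in zip(v[1:],np.diff(X),-np.diff(Z)): print(round(a,2),'dy %.1f dz %.1f'%(dx,dz))
E
```

```text
t 13.05 press [  69.9 -105.1] z 280.0 yaw-psi 89.7 Fpress [5.4 0.6 1.8] w 0.0242 q6 0.0
grip est 69.88305020150094 299.0230034616
0.1 dy -14.8 dz -2.2
0.2 dy -15.0 dz -0.7
0.3 dy -15.0 dz 0.7
0.4 dy -14.8 dz 2.2
0.5 dy -14.5 dz 3.7
0.6 dy -14.1 dz 5.1
0.7 dy -13.5 dz 6.5
0.8 dy -12.8 dz 7.8
0.9 dy -11.9 dz 9.1
1.0 dy -11.0 dz 10.2
1.1 dy -9.9 dz 11.3
```

send_rows(rows=[{"dx":0,"dy":-6,"dz":-1,"roll":0,"jaw":1},{"dx":0,"dy":-6,"dz":-1,"roll":0,"jaw":1},{"dx":0,"dy":-5,"dz":-0.5,"roll":0,"jaw":1},{"dx":0,"dy":0,"dz":0,"roll":0,"jaw":1}])

```text
time_s: 13.38
ee_pos: [0.5851, -0.1282, 0.2825]
eef_rot: [3.14, -0.0, 1.293]
force: [4.7, -1.9, 1.3]
grip_width: 0.024
grip_force: 25.0
```

send_rows(rows=[{"dx":0,"dy":-3,"dz":-0.2,"roll":0,"jaw":1},{"dx":0,"dy":0,"dz":0,"roll":0,"jaw":1}])

```text
time_s: 13.55
ee_pos: [0.5825, -0.1274, 0.2827]
eef_rot: [3.14, -0.0, 1.293]
force: [4.9, -1.2, 2.0]
grip_width: 0.0244
grip_force: 25.0
```

send_rows(rows=[{"dx":0,"dy":-3,"dz":-0.2,"roll":0,"jaw":1},{"dx":0,"dy":0,"dz":0,"roll":0,"jaw":1}])

```text
time_s: 13.72
ee_pos: [0.5797, -0.1266, 0.2828]
eef_rot: [3.14, -0.0, 1.293]
force: [5.0, -0.5, 2.7]
grip_width: 0.0244
grip_force: 25.0
```

send_rows(rows=[{"dx":0,"dy":-3,"dz":-0.1,"roll":0,"jaw":1},{"dx":0,"dy":0,"dz":0,"roll":0,"jaw":1}])

```text
time_s: 13.88
ee_pos: [0.5768, -0.1258, 0.2829]
eef_rot: [3.14, -0.0, 1.293]
force: [6.6, -0.5, 3.2]
grip_width: 0.0242
grip_force: 25.0
```

send_rows(rows=[{"dx":0,"dy":-3,"dz":0,"roll":0,"jaw":1},{"dx":0,"dy":0,"dz":0,"roll":0,"jaw":1}])

```text
time_s: 14.05
ee_pos: [0.5739, -0.125, 0.2829]
eef_rot: [3.14, 0.0, 1.293]
force: [4.8, -0.6, 2.6]
grip_width: 0.0243
grip_force: 25.0
```

send_rows(rows=[{"dx":0,"dy":-3,"dz":0,"roll":0,"jaw":1},{"dx":0,"dy":0,"dz":0,"roll":0,"jaw":1}])

```text
time_s: 14.22
ee_pos: [0.5709, -0.1241, 0.2829]
eef_rot: [3.14, -0.0, 1.293]
force: [5.5, -1.3, 3.8]
grip_width: 0.0242
grip_force: 25.0
```

send_rows(rows=[{"dx":0,"dy":-3,"dz":0,"roll":0,"jaw":1},{"dx":0,"dy":0,"dz":0,"roll":0,"jaw":1}])

```text
time_s: 14.38
ee_pos: [0.568, -0.1233, 0.2828]
eef_rot: [3.141, 0.0, 1.293]
force: [4.7, -0.5, 3.4]
grip_width: 0.0245
grip_force: 25.0
```

send_rows(rows=[{"dx":0,"dy":-3,"dz":0.1,"roll":0,"jaw":1},{"dx":0,"dy":0,"dz":0,"roll":0,"jaw":1}])

```text
time_s: 14.55
ee_pos: [0.565, -0.1224, 0.2827]
eef_rot: [3.141, 0.0, 1.293]
force: [5.3, -2.1, 3.5]
grip_width: 0.0247
grip_force: 25.0
```

```bash
python3 - <<'E'
from h import *
st()
E
```

```text
t 14.55 press [  31.4 -104.9] z 282.7 yaw-psi 89.7 Fpress [ 5.7 -0.6  3.5] w 0.0247 q6 0.0
```

send_rows(rows=[{"dx":0,"dy":-3,"dz":0.2,"roll":0,"jaw":1},{"dx":0,"dy":0,"dz":0,"roll":0,"jaw":1}])

```text
time_s: 14.72
ee_pos: [0.5623, -0.1216, 0.2825]
eef_rot: [3.141, -0.0, 1.293]
force: [6.0, -1.0, 3.2]
grip_width: 0.0245
grip_force: 25.0
```

send_rows(rows=[{"dx":0,"dy":-3,"dz":0.2,"roll":0,"jaw":1},{"dx":0,"dy":0,"dz":0,"roll":0,"jaw":1}])

```text
time_s: 14.88
ee_pos: [0.5595, -0.1209, 0.2823]
eef_rot: [3.14, -0.0, 1.293]
force: [7.4, -1.1, 3.4]
grip_width: 0.0243
grip_force: 25.0
```

send_rows(rows=[{"dx":0,"dy":-3,"dz":0.3,"roll":0,"jaw":1},{"dx":0,"dy":0,"dz":0,"roll":0,"jaw":1}])

```text
time_s: 15.05
ee_pos: [0.5567, -0.1201, 0.282]
eef_rot: [3.14, -0.0, 1.293]
force: [7.9, -1.8, 3.2]
grip_width: 0.0243
grip_force: 25.0
```

send_rows(rows=[{"dx":0,"dy":-3,"dz":0.3,"roll":0,"jaw":1},{"dx":0,"dy":0,"dz":0,"roll":0,"jaw":1}])

```text
time_s: 15.22
ee_pos: [0.5535, -0.1191, 0.2815]
eef_rot: [3.141, -0.0, 1.293]
force: [1.9, 0.8, 3.7]
grip_width: 0.0246
grip_force: 25.0
```

send_rows(rows=[{"dx":0,"dy":-3,"dz":0.4,"roll":0,"jaw":1},{"dx":0,"dy":0,"dz":0,"roll":0,"jaw":1}])

```text
time_s: 15.38
ee_pos: [0.5503, -0.1182, 0.281]
eef_rot: [-3.141, -0.0, 1.293]
force: [1.4, 0.1, 4.0]
grip_width: 0.0249
grip_force: 25.0
```

send_rows(rows=[{"dx":0,"dy":-3,"dz":0.5,"roll":0,"jaw":1},{"dx":0,"dy":0,"dz":0,"roll":0,"jaw":1}])

```text
time_s: 15.55
ee_pos: [0.5473, -0.1173, 0.2805]
eef_rot: [-3.141, 0.0, 1.293]
force: [2.5, -0.7, 2.9]
grip_width: 0.0246
grip_force: 25.0
```

send_rows(rows=[{"dx":0,"dy":-3,"dz":0.5,"roll":0,"jaw":1},{"dx":0,"dy":0,"dz":0,"roll":0,"jaw":1}])

```text
time_s: 15.72
ee_pos: [0.5443, -0.1165, 0.2798]
eef_rot: [-3.141, 0.0, 1.293]
force: [4.0, -0.5, 2.3]
grip_width: 0.0244
grip_force: 25.0
```

send_rows(rows=[{"dx":0,"dy":-3,"dz":0.6,"roll":0,"jaw":1},{"dx":0,"dy":0,"dz":0,"roll":0,"jaw":1}])

```text
time_s: 15.88
ee_pos: [0.5415, -0.1157, 0.2793]
eef_rot: [3.142, 0.0, 1.293]
force: [3.9, -0.9, 1.5]
grip_width: 0.0245
grip_force: 25.0
```

send_rows(rows=[{"dx":0,"dy":-3,"dz":0.6,"roll":0,"jaw":1},{"dx":0,"dy":0,"dz":0,"roll":0,"jaw":1}])

```text
time_s: 16.05
ee_pos: [0.5387, -0.1149, 0.2786]
eef_rot: [-3.141, 0.0, 1.293]
force: [5.3, -0.8, 1.1]
grip_width: 0.0245
grip_force: 25.0
```

send_rows(rows=[{"dx":0,"dy":-3,"dz":0.6,"roll":0,"jaw":1},{"dx":0,"dy":0,"dz":0,"roll":0,"jaw":1}])

```text
time_s: 16.22
ee_pos: [0.536, -0.1141, 0.278]
eef_rot: [3.141, -0.0, 1.293]
force: [6.8, -1.7, 0.6]
grip_width: 0.0247
grip_force: 25.0
```

```bash
python3 - <<'E'
from h import *
st()
E
```

```text
t 16.22 press [   1.2 -104.7] z 278.0 yaw-psi 89.71 Fpress [7.  0.2 0.6] w 0.0247 q6 0.0
```

send_rows(rows=[{"dx":0,"dy":-2.9,"dz":0.8,"roll":0,"jaw":1},{"dx":0,"dy":0,"dz":0,"roll":0,"jaw":1}])

```text
time_s: 16.38
ee_pos: [0.5334, -0.1134, 0.2771]
eef_rot: [3.141, -0.0, 1.293]
force: [7.4, -1.7, -0.4]
grip_width: 0.0237
grip_force: 25.0
```

send_rows(rows=[{"dx":0,"dy":-2.9,"dz":0.8,"roll":0,"jaw":1},{"dx":0,"dy":0,"dz":0,"roll":0,"jaw":1}])

```text
time_s: 16.55
ee_pos: [0.5307, -0.1126, 0.2764]
eef_rot: [3.141, -0.0, 1.293]
force: [8.0, -1.0, -0.0]
grip_width: 0.0242
grip_force: 25.0
```

send_rows(rows=[{"dx":0,"dy":-2.9,"dz":0.9,"roll":0,"jaw":1},{"dx":0,"dy":0,"dz":0,"roll":0,"jaw":1}])

```text
time_s: 16.72
ee_pos: [0.5276, -0.1117, 0.2753]
eef_rot: [-3.141, -0.0, 1.293]
force: [3.0, -0.2, -1.6]
grip_width: 0.0245
grip_force: 25.0
```

send_rows(rows=[{"dx":0,"dy":-2.8,"dz":0.9,"roll":0,"jaw":1},{"dx":0,"dy":0,"dz":0,"roll":0,"jaw":1}])

```text
time_s: 16.88
ee_pos: [0.5247, -0.1109, 0.2743]
eef_rot: [-3.141, -0.0, 1.293]
force: [2.8, -0.4, -1.3]
grip_width: 0.024
grip_force: 25.0
```

send_rows(rows=[{"dx":0,"dy":-2.8,"dz":1,"roll":0,"jaw":1},{"dx":0,"dy":-2.8,"dz":1.1,"roll":0,"jaw":1},{"dx":0,"dy":0,"dz":0,"roll":0,"jaw":1}])

```text
time_s: 17.13
ee_pos: [0.5193, -0.1094, 0.2721]
eef_rot: [-3.141, -0.0, 1.293]
force: [5.8, -0.7, -2.1]
grip_width: 0.0243
grip_force: 25.0
```

send_rows(rows=[{"dx":0,"dy":-2.8,"dz":1.1,"roll":0,"jaw":1},{"dx":0,"dy":-2.7,"dz":1.2,"roll":0,"jaw":1},{"dx":0,"dy":0,"dz":0,"roll":0,"jaw":1}])

```text
time_s: 17.38
ee_pos: [0.5142, -0.1079, 0.2699]
eef_rot: [-3.141, -0.0, 1.293]
force: [7.8, -0.7, -2.4]
grip_width: 0.0246
grip_force: 25.0
```

send_rows(rows=[{"dx":0,"dy":-2.7,"dz":1.2,"roll":0,"jaw":1},{"dx":0,"dy":-2.7,"dz":1.3,"roll":0,"jaw":1},{"dx":0,"dy":0,"dz":0,"roll":0,"jaw":1}])

```text
time_s: 17.63
ee_pos: [0.5094, -0.1066, 0.2676]
eef_rot: [3.141, -0.0, 1.293]
force: [10.4, -1.5, -2.1]
grip_width: 0.0243
grip_force: 25.0
```

send_rows(rows=[{"dx":0,"dy":-2.7,"dz":1.3,"roll":0,"jaw":1},{"dx":0,"dy":0,"dz":0,"roll":0,"jaw":1}])

```text
time_s: 17.8
ee_pos: [0.5069, -0.1058, 0.2663]
eef_rot: [3.14, -0.0, 1.293]
force: [9.9, -0.9, -2.5]
grip_width: 0.024
grip_force: 25.0
```

```bash
cat >> h.py <<'E'
def val(p): return .2-np.arcsin((press(p)[0]-40)/150)
E
python3 - <<'E'
from h import *
st(); o=get_obs(); v=val(o['ee_pos']); print(v, 'z arc', 150+150*np.cos(.2-v)-17)
E
```

```text
t 17.8 press [ -29.  -104.6] z 266.3 yaw-psi 89.7 Fpress [ 9.8  1.8 -2.5] w 0.024 q6 0.0
0.6782244934072694 z arc 266.1720124341319
```

send_rows(rows=[{"dx":0,"dy":-2.6,"dz":1.4,"roll":0,"jaw":1},{"dx":0,"dy":0,"dz":0,"roll":0,"jaw":1}])

```text
time_s: 17.97
ee_pos: [0.5041, -0.105, 0.2647]
eef_rot: [3.141, -0.0, 1.293]
force: [6.4, -0.5, -4.0]
grip_width: 0.0243
grip_force: 25.0
```

send_rows(rows=[{"dx":0,"dy":-2.6,"dz":1.4,"roll":0,"jaw":1},{"dx":0,"dy":0,"dz":0,"roll":0,"jaw":1}])

```text
time_s: 18.13
ee_pos: [0.5014, -0.1042, 0.2631]
eef_rot: [-3.141, -0.0, 1.293]
force: [7.1, -0.7, -3.0]
grip_width: 0.0244
grip_force: 25.0
```

send_rows(rows=[{"dx":0,"dy":-2.6,"dz":1.5,"roll":0,"jaw":1},{"dx":0,"dy":-2.6,"dz":1.5,"roll":0,"jaw":1},{"dx":0,"dy":0,"dz":0,"roll":0,"jaw":1}])

```text
time_s: 18.38
ee_pos: [0.4964, -0.1028, 0.26]
eef_rot: [-3.141, -0.0, 1.293]
force: [7.8, -1.7, -4.8]
grip_width: 0.0243
grip_force: 25.0
```

send_rows(rows=[{"dx":0,"dy":-2.5,"dz":1.6,"roll":0,"jaw":1},{"dx":0,"dy":-2.5,"dz":1.6,"roll":0,"jaw":1},{"dx":0,"dy":0,"dz":0,"roll":0,"jaw":1}])

```text
time_s: 18.63
ee_pos: [0.4918, -0.1015, 0.2569]
eef_rot: [3.141, -0.0, 1.293]
force: [10.9, -1.4, -4.4]
grip_width: 0.0241
grip_force: 25.0
```

```bash
python3 - <<'E'
from h import *
st(); o=get_obs(); v=val(o['ee_pos']); print(v, 'z arc', 150+150*np.cos(.2-v)-17)
E
```

```text
t 18.63 press [ -44.7 -104.5] z 256.9 yaw-psi 89.71 Fpress [10.9  1.6 -4.4] w 0.0241 q6 0.0
0.8001468868709596 z arc 256.7879001160345
```

Third click at about 0.69. The fourth is due at about 0.865.

send_rows(rows=[{"dx":0,"dy":-2.4,"dz":1.7,"roll":0,"jaw":1},{"dx":0,"dy":0,"dz":0,"roll":0,"jaw":1}])

```text
time_s: 18.8
ee_pos: [0.4897, -0.1009, 0.2554]
eef_rot: [3.141, -0.0, 1.293]
force: [11.3, -1.4, -3.7]
grip_width: 0.0243
grip_force: 25.0
```

send_rows(rows=[{"dx":0,"dy":-2.4,"dz":1.8,"roll":0,"jaw":1},{"dx":0,"dy":0,"dz":0,"roll":0,"jaw":1}])

```text
time_s: 18.97
ee_pos: [0.4876, -0.1003, 0.2537]
eef_rot: [3.14, -0.0, 1.293]
force: [11.0, -1.6, -3.7]
grip_width: 0.0244
grip_force: 25.0
```

send_rows(rows=[{"dx":0,"dy":-2.4,"dz":1.8,"roll":0,"jaw":1},{"dx":0,"dy":0,"dz":0,"roll":0,"jaw":1}])

```text
time_s: 19.13
ee_pos: [0.4853, -0.0996, 0.252]
eef_rot: [3.14, -0.0, 1.293]
force: [11.4, -1.1, -3.4]
grip_width: 0.0247
grip_force: 25.0
```

send_rows(rows=[{"dx":0,"dy":-2.3,"dz":1.9,"roll":0,"jaw":1},{"dx":0,"dy":0,"dz":0,"roll":0,"jaw":1}])

```text
time_s: 19.3
ee_pos: [0.483, -0.099, 0.2501]
eef_rot: [3.14, -0.0, 1.293]
force: [10.0, -1.6, -2.9]
grip_width: 0.0243
grip_force: 25.0
```

```bash
python3 - <<'E'
from h import *
st(); o=get_obs(); v=val(o['ee_pos']); print(v, 'z arc', 150+150*np.cos(.2-v)-17)
E
```

```text
t 19.3 press [ -53.9 -104.4] z 250.1 yaw-psi 89.7 Fpress [10.1  1.2 -2.9] w 0.0243 q6 0.0
0.8763060743457818 z arc 249.9835184700563
```

send_rows(rows=[{"dx":0,"dy":-2.3,"dz":1.9,"roll":0,"jaw":1},{"dx":0,"dy":0,"dz":0,"roll":0,"jaw":1}])

```text
time_s: 19.47
ee_pos: [0.4807, -0.0983, 0.2481]
eef_rot: [3.141, -0.0, 1.293]
force: [9.7, -1.6, -3.7]
grip_width: 0.0242
grip_force: 25.0
```

send_rows(rows=[{"dx":0,"dy":-2.2,"dz":2,"roll":0,"jaw":1},{"dx":0,"dy":0,"dz":0,"roll":0,"jaw":1}])

```text
time_s: 19.63
ee_pos: [0.4784, -0.0977, 0.246]
eef_rot: [3.141, -0.0, 1.293]
force: [8.0, -0.6, -3.3]
grip_width: 0.0241
grip_force: 25.0
```

```bash
python3 - <<'E'
from h import *
st(); o=get_obs(); v=val(o['ee_pos']); print(v, 'z arc', 150+150*np.cos(.2-v)-17)
E
```

```text
t 19.63 press [ -58.7 -104.4] z 246.0 yaw-psi 89.7 Fpress [ 7.9  1.6 -3.3] w 0.0241 q6 0.0
0.9177605334910488 z arc 245.992076884732
```

send_rows(rows=[{"dx":0,"dy":-2.7,"dz":2.5,"roll":0,"jaw":1},{"dx":0,"dy":0,"dz":0,"roll":0,"jaw":1},{"dx":0,"dy":0,"dz":0,"roll":0,"jaw":1},{"dx":0,"dy":0,"dz":0,"roll":0,"jaw":1},{"dx":0,"dy":0,"dz":0,"roll":0,"jaw":1}])

```text
time_s: 20.05
ee_pos: [0.476, -0.097, 0.2437]
eef_rot: [3.141, -0.0, 1.293]
force: [8.6, -0.5, -1.0]
grip_width: 0.0243
grip_force: 25.0
```

```bash
python3 - <<'E'
from h import *
st(); o=get_obs(); v=val(o['ee_pos']); print(v)
f,z,K,R,t=grab('wrist'); save('w6',f)
s,*_=grab('side'); save('fin',np.vstack([cv2.resize(f,(480,300)),cv2.resize(s[150:270,260:452],(480,300),interpolation=cv2.INTER_CUBIC)]))
E
```

```text
t 20.05 press [ -61.2 -104.4] z 243.7 yaw-psi 89.7 Fpress [ 8.4  1.8 -1. ] w 0.0243 q6 0.0
0.9401000799241523
```

View pics/fin.png

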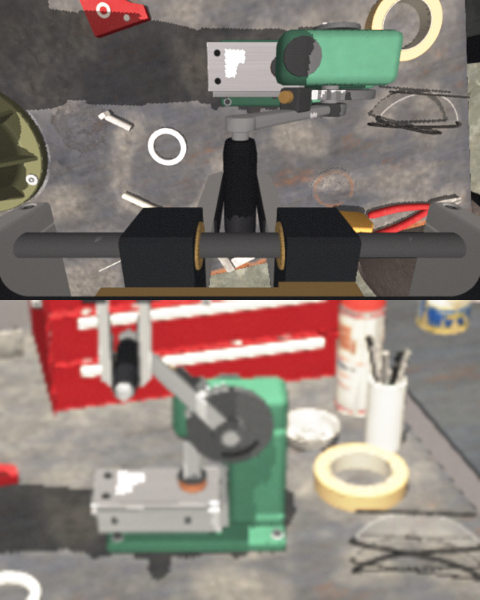

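The wrist view (top) shows the fingers still holding the grip, at about (240,170), and the pack square to the fences at (240,65). The side view shows the shoe resting on the flat pack at (193,487). Force and angle both put the lever just past the fourth click, so I'm handing in.

```bash
python3 -c "
from station import *
print(hand_in())"
```

```text
the job is handed in; nothing more can be done
None
```

I tapped the three plates flush to both fences, pulled the lever just past its fourth click (about 0.94 rad), and handed in at about 20 s still holding it with the shoe on the pack; no pass or fail result came back.

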